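Put the walnut score marker away under the games box's top tray

ROBOT

A 7-joint arm with a two-finger parallel gripper is mounted at the origin on the work surface. World frame = base frame: x ahead of the robot, y to its left, z up, the work surface at z = 0. Lengths are in m, angles in rad, forces in N, time in s.
With the tool pointing down it reaches from about 0.4 to 0.85 m from the base axis. Payload 4.5 kg.
Tool frame: the origin (TCP) lies at the very end of the fingers, on their centre line; the grasp point (between the pads) lies 19 mm behind it; z points along the fingers, y is the line along which they close (so a half turn about z gives the same grasp; the last joint's range is limited). The gripper opens to 88 mm and grips with 3 to 60 N. Pads are 18 mm wide; open, the fingers measure 123 mm over their backs; the gripper's body (75 mm by 187 mm) begins 45 mm behind the grasp point.
Start: joints at [-1.111, 0.689, -0.195, 1.565, 0.157, 0.902, -0.215], TCP at [0.258, 0.569, 0.239] pointing down, gripper open.
Joint ranges: [-3.01, 3.01], [-0.46, 2.08], [-1.47, 1.51], [0.13, 2.56], [-1, 4.14], [0.04, 2.09], [-2.66, 2.66]. Speed limits (rad/s): [2.57, 2.57, 3.14, 3.14, 3.14, 3.14, 3.14].

INTERFACE

Orientations are given as a unit quaternion [x, y, z, w].
In Python, from plant import r gives the robot as it stands. The module is installed in compiled form; this text tells all that it offers.
- The arm moves only by the tool step_arm, never from a script. Its argument "increments" is a list of rows, each a list of 2 entries, a list of its own where there are three numbers: the shift along the world's x, y, z in cm, then the turn, a rotation vector about the world's x, y, z in degrees. A call has exactly 10 rows; each row shifts and turns the commanded pose from where the row before left it; what a row does not reach is not made up. A row lasts 1/10 s, in which the tool goes at most 50 mm and 8.59 degrees, less where a joint would pass 70% of its speed; a pose out of reach is approached as far as the arm can. A call is refused whole if a number of a shift passes 5 or a number of a turn 8.59, either way. A call with a gripper value outside its range is refused whole. "fingers" is the opening, from 0 (shut) to 1 (fully open), set as the call begins (left out, the last holds). The fingers move at their own pace and stop on an object; "grip_force" is the grip in N (left out, the last holds). Time passes only in rows, so rows that do not move let the fingers close, or fill a call up. It gives the time, the measured TCP pose, the force, the opening and the grip force at its end, in the units of the state.
- r.get_state(): the state, without advancing time (a new reading comes with each control period).
- r.snapshot(name): name is "scene" or "top" or "wrist"; returns (picture, depth): 384x512x3 uint8, red, green, blue; 384x512 float32, m along the optical axis (not along the pixel's ray), 0 where there is no reading.
- r.calibration(name): a dict with "fov_y" (degrees; the focal length in pixels is half the picture's height over the tangent of half this angle, whatever the lens; pixels are square), "cx", "cy" (the principal point, pixels), "R" (3x3) and "t" (3): a world point X has camera coordinates R X + t. Camera axes: x right, y down, z forward; pixel columns grow to the right and rows downward; lengths in m; the calibration is good to about 2 mm. A picture is of the moment at which its call begins: read the wrist's pose just before it. calibration takes no time and is no camera call; for the wrist camera it gives the pose at the moment of the call.
- r.finish_job(): hands the job in; it is judged then, once.
The state is a dict: "clock": time; "q": joint angles; "qd": joint speeds; "joint_torque": joint torques, N m; "tool_pos": TCP position; "eef_rot": TCP orientation; "contact_force": force on the tool from outside, world axes, zero at the start; "moment": the same for the moment, N m; "opening": opening from 0.0 (shut) to 1.0 (fully open); "finger_force": force on a finger pad.
Only numpy, scipy, OpenCV 4.12 (cv2) and the standard library are available. Lean on these libraries where they do the work, as an engineer would, in place of code of your own. Each camera call takes 0.05 s, during which the arm holds its last target. There are 200 camera calls.

TASK

Swing the top tray of the wooden games box up and over until it is fully open, put the walnut score marker (not the yellow or the white one) into the compartment underneath, then lower the tray back until it is fully shut.

Things in the scene. Friction and masses are not known exactly. Their poses are not given: they have to be found in the camera images.
- walnut_marker_mid (a point): Centre of the dark walnut score marker, a loose upright skittle 50 mm tall, 40 g, on the table; this point is 25 mm above its foot, z along its axis. Foot disc 36 mm across, 7 mm high; shank 28 mm across from 10 to 40 mm up, then narrowing to a blunt tip. A yellow and a white marker of the same form stand near it, places swapped, at least 90 mm apart.
- compartment (a point): Centre of the compartment floor in the games box, 7 mm above the table. Light wood box, fixed, 200 mm along its x, 130 mm along its y, 68 mm high, walls 6 mm; the green-lined compartment is 188 x 118 mm, 61 mm deep. x runs along the box's length, z is up; the tray swings towards this frame's +y.
- tray_handle (a point): Grip point of the tray's handle: black upright fin mid-tray, 90 mm along the box's x, 12 mm thick along y, top 17 mm above this point. When shut it is 124 mm above the table, over the compartment's centre. Tray 200 x 130 mm, its rim top 28 mm below this point, its bottom 55 mm below; the tiles in it are part of it, lower than the rim. The tray stays level and keeps the box's yaw.
- tray_arms (a joint): Angle q (rad) of the brass arms: 0 tray shut, 1.79 fully open, the tray then level beside the box, 125 mm to the box's +y, same height. The handle moves 62.5 + 80 sin(q - 0.897) mm along box +y and 80 cos(q - 0.897) - 50 mm up: an arc of radius 80 mm, highest (30 mm up) at 0.897. Tray 0.3 kg; let go, it sinks slowly to the end it leans to and stays.
Not all that is in view belongs to the job. Of the things shaped like the part that bears compartment, the wooden one is meant.

How it is judged:
On the way, in this order (a step that is already met when the one before it is completed fails the run):
1. the tray is swung fully open (arms past 1.5 rad) (value of joint tray_arms above 1.5 rad), for 0.2 s.
2. with the tray open, the walnut marker is down in the compartment (value of joint tray_arms above 1.3 rad and x of walnut_marker_mid in the frame of compartment between -0.094 and 0.094 m and y of walnut_marker_mid in the frame of compartment between -0.059 and 0.059 m and z of walnut_marker_mid in the frame of compartment below 0.04 m), for 0.2 s.
At the end, for the whole second after the job is handed in: The tray is shut on the box again (arms below 0.12 rad, i.e. within about 8 mm of fully down) and the walnut marker is inside the compartment under it, upright or lying, its centre within the inner walls and less than 40 mm above the compartment floor (value of joint tray_arms below 0.12 rad and x of walnut_marker_mid in the frame of compartment between -0.094 and 0.094 m and y of walnut_marker_mid in the frame of compartment between -0.059 and 0.059 m and z of walnut_marker_mid in the frame of compartment below 0.04 m); the robot touches nothing.
It also fails if it takes over 72 s, if anything falls off the work surface, if the arm or the gripper's body presses on something with over 40 N, if the wrist force passes 120 N, or if a joint passes its speed limit or range.

## Working session

There is one attempt and no reset: what is moved stays moved. The work goes in short steps, Python scripts to look and compute and a tool call to move; the robot and the scene stay as the last step left them, time stands still between calls to the robot, and variables do not carry over. Pictures are saved under pics/ and viewed, at most 10 in all, crops included, and the job is handed in when it is done.

Besides the shell and the picture viewer there is one more tool, called after "Request:" by a JSON object that holds its "fn" and its "kwargs". step_arm: Moves the arm, as the interface text tells. Its arguments: {"type":"object","properties":{"increments":{"type":"array","items":{"type":"array"}},"fingers":{"type":"number"},"grip_force":{"type":"number"}},"required":["increments"]}

```bash
mkdir -p pics; cat > h.py <<'E'
import numpy as np, cv2
from plant import r
def snap(name,fn):
    c=r.calibration(name); p,d=r.snapshot(name)
    cv2.imwrite('pics/'+fn+'.png',p[:,:,::-1]); np.savez('pics/'+fn+'.npz',p=p,d=d,**{k:np.array(v) for k,v in c.items()})
def world(fn):
    z=np.load('pics/'+fn+'.npz'); d=z['d']; f=192/np.tan(np.radians(z['fov_y'])/2)
    v,u=np.mgrid[:384,:512]; X=np.stack([(u-z['cx'])/f*d,(v-z['cy'])/f*d,d],-1)
    W=(X-z['t'])@z['R']; W[d==0]=np.nan
    return z['p'],W
E
python3 - <<'E'
from h import *
s=r.get_state(); print({k:np.round(v,3) for k,v in s.items()})
snap('scene','s1'); snap('top','t1')
a=cv2.imread('pics/s1.png');b=cv2.imread('pics/t1.png')
cv2.imwrite('pics/both.png',np.vstack([a,b])[:, :]) 
print(r.calibration('top'))
E
```

```text
{'clock': np.float64(0.0), 'q': array([-1.111,  0.69 , -0.195,  1.566,  0.157,  0.903, -0.215]), 'qd': array([-0.002, -0.002,  0.001, -0.   ,  0.001, -0.   ,  0.003]), 'joint_torque': array([ 0.0000e+00, -5.2755e+01, -1.2670e+00, -1.5343e+01, -5.3000e-02,
        6.0000e-03,  0.0000e+00]), 'tool_pos': array([0.258, 0.569, 0.238]), 'eef_rot': array([ 0.211,  0.977, -0.001, -0.   ]), 'contact_force': array([-0.847,  0.087, -0.087]), 'moment': array([ 0.07 , -0.021,  0.005]), 'finger_force': np.float64(0.0), 'opening': np.float64(1.0)}
{'fov_y': 53.68157864891538, 'cx': 261.10625672924203, 'cy': 191.46238044487848, 'R': array([[-8.17290193e-04, -9.99439946e-01, -3.34533346e-02],
       [-9.81444465e-01,  7.21618566e-03, -1.91610772e-01],
       [ 1.91744866e-01,  3.26759885e-02, -9.80900702e-01]]), 't': array([-0.05293031,  0.45356286,  0.76136814])}
```

View pics/t1.png

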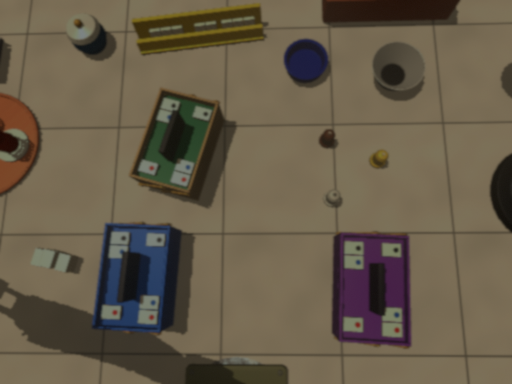

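View pics/s1.png

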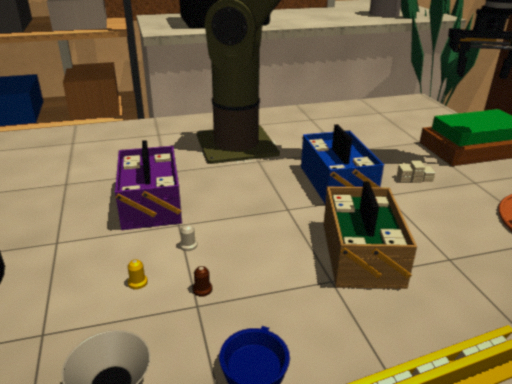

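The top view shows the wooden box with green lining at about (178,143) and its black fin at (173,136). The walnut marker is at (328,138), yellow at (379,158) and white at (333,198). In the scene view, the box's brass arms run from upper left (343,247) to lower right (380,275). So the tray swings towards image right, which is roughly world +y.

```bash
python3 - <<'E'
from h import *
p,W=world('t1')
def reg(m,u0,u1,v0,v1):
    M=np.zeros(m.shape,bool); M[v0:v1,u0:u1]=1; return m&M
g=p.max(-1)
z=W[...,2]
m=reg((z>.085)&(z<.105),125,235,85,205); q=W[m][:,:2]; r_=cv2.minAreaRect(q.astype(np.float32)); print('rim',r_,np.percentile(z[m],[5,50,95]))
print(cv2.boxPoints(r_))
m=reg((z>.12)&(z<.16),125,235,85,205); q=W[m]; print('fin',m.sum(),q.mean(0),cv2.minAreaRect(q[:,:2].astype(np.float32)),np.percentile(q[:,2],[5,50,95]))
for n,(u,v) in dict(wal=(328,138),yel=(379,158),whi=(333,198)).items():
    m=reg((z>.012)&(z<.07),u-14,u+14,v-16,v+16); q=W[m]; print(n,m.sum(),np.median(q,0),q.min(0),q.max(0))
# scene arm
p,W=world('s1')
for uv in [(345,249),(361,261),(378,273),(202,280)]: print(uv,W[uv[1],uv[0]])
m=reg((W[...,2]>.012)&(W[...,2]<.07),188,216,262,300); q=W[m]; print('wal s',m.sum(),np.median(q,0),q.min(0),q.max(0))
m=reg((W[...,2]>.115)&(W[...,2]<.16),350,385,175,240); q=W[m]; print('fin s',m.sum(),q.mean(0),cv2.minAreaRect(q[:,:2].astype(np.float32)),q.min(0),q.max(0))
E
```

```text
rim ((0.5557987093925476, 0.12174069881439209), (0.13162890076637268, 0.211477592587471), 73.714599609375) [0.08561523 0.09443121 0.09806306]
[[0.43584666 0.08821843]
 [0.6388391  0.02891544]
 [0.67575073 0.15526298]
 [0.4727583  0.21456596]]
fin 433 [0.55379402 0.11989779 0.13633666] ((0.5554717779159546, 0.12154126912355423), (0.01294326689094305, 0.08980274200439453), 73.61634063720703) [0.12229525 0.13945582 0.14218204]
wal 165 [ 0.57322261 -0.19980007  0.04297996] [ 0.56444573 -0.21600661  0.01273128] [ 0.5913239  -0.18870959  0.05164481]
yel 177 [ 0.52631073 -0.30913693  0.04366616] [ 0.51692686 -0.32668186  0.01218866] [ 0.5421818  -0.29952821  0.05270608]
whi 159 [ 0.44094347 -0.20494575  0.04451765] [ 0.43087117 -0.22080042  0.01200059] [ 0.45842667 -0.19436064  0.05184866]
(345, 249) [0.64228194 0.03802539 0.09112606]
(361, 261) [0.65346704 0.06542969 0.06822395]
(378, 273) [0.66042765 0.09852199 0.03997486]
(202, 280) [ 0.59301639 -0.20232004  0.03339345]
wal s 324 [ 0.59004761 -0.20274356  0.03650127] [ 0.57207743 -0.21487969  0.01225302] [ 0.59663741 -0.18744075  0.0500265 ]
fin s 382 [0.56683636 0.11787995 0.13302834] ((0.5584911108016968, 0.1225530356168747), (0.012940313667058945, 0.09193088114261627), 73.30005645751953) [0.51289213 0.10535892 0.11506201] [0.60348987 0.13912119 0.14263727]
```

The fin is at (0.556, 0.1216). The box yaw is −16.3°, and its +y is (0.281, 0.960). The walnut marker is at about (0.580, −0.2015). The heights and sizes agree with the given values.

Request:
{"fn": "step_arm", "kwargs": {"increments": [[[2.5,-3.7,0],[0,0,0.8]],[[2.5,-3.7,0],[0,0,0.8]],[[2.5,-3.7,0],[0,0,0.8]],[[2.5,-3.7,0],[0,0,0.8]],[[2.5,-3.7,0],[0,0,0.8]],[[2.5,-3.7,0],[0,0,0.8]],[[2.5,-3.7,0],[0,0,0.8]],[[2.5,-3.7,0],[0,0,0.8]],[[2.5,-3.7,0],[0,0,0.8]],[[2.5,-3.7,0],[0,0,0.8]]], "fingers": 0.7}}

```text
clock: 1.1
tool_pos: [0.5087, 0.1974, 0.2385]
eef_rot: [0.142, 0.99, -0.0, -0.0]
contact_force: [0.4, 0.2, -0.0]
opening: 0.701
finger_force: 0.0
```

Request:
{"fn": "step_arm", "kwargs": {"increments": [[[1.6,-2.5,0],[0,0,0]],[[1.6,-2.5,0],[0,0,0]],[[1.5,-2.6,0],[0,0,0]],[[0,0,-3],[0,0,0]],[[0,0,-3],[0,0,0]],[[0,0,-3],[0,0,0]],[[0,0,-2],[0,0,0]],[[0,0,-1.5],[0,0,0]],[[0,0,-0.6],[0,0,0]],[[0,0,0],[0,0,0]]]}}

```text
clock: 2.1
tool_pos: [0.5546, 0.1231, 0.107]
eef_rot: [0.143, 0.99, -0.0, -0.001]
contact_force: [-0.1, 0.1, 0.9]
opening: 0.696
finger_force: 0.0
```

Request:
{"fn": "step_arm", "kwargs": {"increments": [[[0,0,0],[0,0,0]],[[0,0,0],[0,0,0]],[[0,0,0],[0,0,0]],[[0,0,0],[0,0,0]],[[0,0,0],[0,0,0]],[[0,0,0],[0,0,0]],[[0,0,0],[0,0,0]],[[0,0,0],[0,0,0]],[[0,0,0],[0,0,0]],[[0,0,0],[0,0,0]]], "fingers": 0, "grip_force": 25}}

```text
clock: 3.1
tool_pos: [0.5556, 0.1245, 0.1079]
eef_rot: [0.142, 0.99, 0.001, 0.0]
contact_force: [2.1, 5.2, -1.2]
opening: 0.134
finger_force: 25.0
```

```bash
python3 - <<'E'
import numpy as np
n=20; q=np.linspace(0,1.79,n+1); y=62.5+80*np.sin(q-.897); z=80*np.cos(q-.897)-50
for a,b in zip(np.diff(y)/10,np.diff(z)/10): print([round(.281*a,2),round(.96*a,2),round(b,2)])
E
```

```text
[np.float64(0.13), np.float64(0.45), np.float64(0.54)]
[np.float64(0.15), np.float64(0.5), np.float64(0.49)]
[np.float64(0.16), np.float64(0.54), np.float64(0.45)]
[np.float64(0.17), np.float64(0.57), np.float64(0.39)]
[np.float64(0.18), np.float64(0.6), np.float64(0.34)]
[np.float64(0.18), np.float64(0.63), np.float64(0.28)]
[np.float64(0.19), np.float64(0.65), np.float64(0.22)]
[np.float64(0.2), np.float64(0.67), np.float64(0.16)]
[np.float64(0.2), np.float64(0.68), np.float64(0.1)]
[np.float64(0.2), np.float64(0.69), np.float64(0.03)]
[np.float64(0.2), np.float64(0.69), np.float64(-0.03)]
[np.float64(0.2), np.float64(0.68), np.float64(-0.09)]
[np.float64(0.2), np.float64(0.67), np.float64(-0.16)]
[np.float64(0.19), np.float64(0.65), np.float64(-0.22)]
[np.float64(0.19), np.float64(0.63), np.float64(-0.28)]
[np.float64(0.18), np.float64(0.61), np.float64(-0.34)]
[np.float64(0.17), np.float64(0.57), np.float64(-0.39)]
[np.float64(0.16), np.float64(0.54), np.float64(-0.44)]
[np.float64(0.15), np.float64(0.5), np.float64(-0.49)]
[np.float64(0.13), np.float64(0.45), np.float64(-0.54)]
```

Request:
{"fn": "step_arm", "kwargs": {"increments": [[[0.13,0.45,0.54],[0,0,0]],[[0.15,0.5,0.49],[0,0,0]],[[0.16,0.54,0.45],[0,0,0]],[[0.17,0.57,0.39],[0,0,0]],[[0.18,0.6,0.34],[0,0,0]],[[0.18,0.63,0.28],[0,0,0]],[[0.19,0.65,0.22],[0,0,0]],[[0.2,0.67,0.16],[0,0,0]],[[0.2,0.68,0.1],[0,0,0]],[[0.2,0.69,0.03],[0,0,0]]]}}

```text
clock: 4.1
tool_pos: [0.5723, 0.1823, 0.1381]
eef_rot: [0.143, 0.99, -0.001, -0.0]
contact_force: [0.6, -2.3, -7.6]
opening: 0.133
finger_force: 25.0
```

Tracking the arc well; continuing.

Request:
{"fn": "step_arm", "kwargs": {"increments": [[[0.2,0.69,-0.03],[0,0,0]],[[0.2,0.68,-0.09],[0,0,0]],[[0.2,0.67,-0.16],[0,0,0]],[[0.19,0.65,-0.22],[0,0,0]],[[0.19,0.63,-0.28],[0,0,0]],[[0.18,0.61,-0.34],[0,0,0]],[[0.17,0.57,-0.39],[0,0,0]],[[0.16,0.54,-0.44],[0,0,0]],[[0.15,0.5,-0.49],[0,0,0]],[[0.13,0.45,-0.5],[0,0,0]]]}}

```text
clock: 5.1
tool_pos: [0.5905, 0.2445, 0.1081]
eef_rot: [0.142, 0.99, 0.001, 0.0]
contact_force: [-2.2, 3.0, 1.1]
opening: 0.14
finger_force: 25.0
```

Request:
{"fn": "step_arm", "kwargs": {"increments": [[[0,0,0],[0,0,0]],[[0,0,0],[0,0,0]],[[0,0,0],[0,0,0]],[[0,0,0],[0,0,0]],[[0,0,0],[0,0,0]],[[0,0,0],[0,0,0]],[[0,0,0],[0,0,0]],[[0,0,0],[0,0,0]],[[0,0,0],[0,0,0]],[[0,0,0],[0,0,0]]], "fingers": 0.65}}

```text
clock: 6.1
tool_pos: [0.5904, 0.243, 0.1083]
eef_rot: [0.143, 0.99, 0.0, -0.0]
contact_force: [0.5, 0.3, 0.4]
opening: 0.652
finger_force: 0.0
```

Request:
{"fn": "step_arm", "kwargs": {"increments": [[[0,0,4],[0,0,0]],[[0,0,4],[0,0,0]],[[0,0,4],[0,0,0]],[[0,-4.5,0],[0,0,0]],[[0,-4.5,0],[0,0,0]],[[0,-4.5,0],[0,0,0]],[[0,-4.5,0],[0,0,0]],[[0,-4.5,0],[0,0,0]],[[0,-4.5,0],[0,0,0]],[[0,-4.5,0],[0,0,0]]]}}

```text
clock: 7.1
tool_pos: [0.5902, -0.0739, 0.2285]
eef_rot: [0.143, 0.99, 0.0, 0.0]
contact_force: [1.6, 0.1, -0.2]
opening: 0.646
finger_force: 0.0
```

```bash
python3 - <<'E'
from h import *
s=r.get_state(); print(np.round(s['q'],2),s['tool_pos'])
snap('top','t2')
p,W=world('t2'); z=W[...,2]
M=np.zeros(z.shape,bool); M[60:230,60:240]=1
m=M&(z>.12)&(z<.16); q=W[m]; print('fin',m.sum(),q.mean(0),cv2.minAreaRect(q[:,:2].astype(np.float32)))
E
```

```text
[ 0.22  0.67 -0.31  1.67  0.25  0.84  1.1 ] [ 0.59022238 -0.07387978  0.22847469]
fin 422 [0.59264375 0.23824744 0.1363125 ] ((0.5903270244598389, 0.24101491272449493), (0.013521960936486721, 0.09017211198806763), 73.86676788330078)
```

View pics/t2.png

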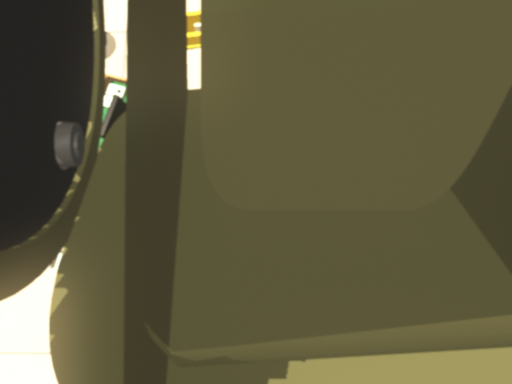

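The fin is now seen at (0.590, 0.241), so the tray is fully open; the arm hides most of the picture. Next I turn the gripper −90° so its body clears the tray when placing, and move over the marker.

Request:
{"fn": "step_arm", "kwargs": {"increments": [[[-0.1,-1.28,-0.5],[0,0,-8.5]],[[-0.1,-1.28,-0.5],[0,0,-8.5]],[[-0.1,-1.28,-0.5],[0,0,-8.5]],[[-0.1,-1.28,-0.5],[0,0,-8.5]],[[-0.1,-1.28,-0.5],[0,0,-8.5]],[[-0.1,-1.28,-0.5],[0,0,-8.5]],[[-0.1,-1.28,-0.5],[0,0,-8.5]],[[-0.1,-1.28,-0.5],[0,0,-8.5]],[[-0.1,-1.28,-0.5],[0,0,-8.5]],[[-0.1,-1.28,-0.5],[0,0,-8.5]]]}}

```text
clock: 8.15
tool_pos: [0.5805, -0.2001, 0.1782]
eef_rot: [0.776, 0.631, 0.0, -0.0]
contact_force: [0.7, -0.1, 0.7]
opening: 0.651
finger_force: 0.0
```

```bash
python3 - <<'E'
from h import *
s=r.get_state(); print(np.round(s['q'],2),s['tool_pos'],s['eef_rot'])
snap('wrist','w1'); p,W=world('w1'); z=W[...,2]
d=np.hypot(W[...,0]-.58,W[...,1]+.2015); m=(z>.012)&(z<.06)&(d<.04); q=W[m]
print(m.sum(),np.median(q,0),q.min(0),q.max(0),p[m].mean(0)); t=q[q[:,2]>.044]; print('tip',len(t),t.mean(0))
E
```

```text
[ 0.19  0.75  0.11  1.67 -0.12  0.73  0.16] [ 0.58049372 -0.20014371  0.17817379] [ 7.75649157e-01  6.31164290e-01  1.53553065e-04 -2.18260342e-05]
617 [ 0.58139447 -0.1951482   0.0451511 ] [ 0.56672753 -0.21359845  0.01219705] [ 0.59419772 -0.18599289  0.05115058] [62.5267423  28.4165316  12.44246353]
tip 346 [ 0.58059717 -0.19886161  0.0475868 ]
```

View pics/w1.png

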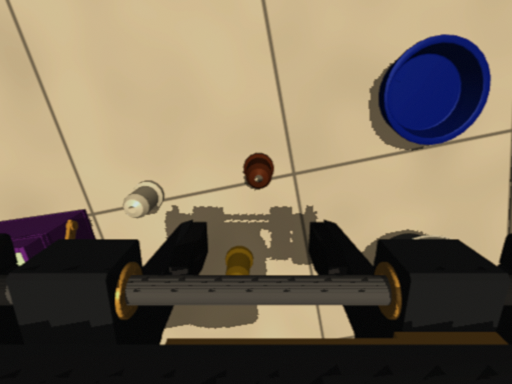

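The wrist view shows the walnut marker at (258,170), white at (143,200) and yellow at (238,260). Measured, the walnut marker is at (0.5805, −0.2000), straight under the TCP. Descending.

Request:
{"fn": "step_arm", "kwargs": {"increments": [[[0,0,-2.5],[0,0,-5]],[[0,0,-2.5],[0,0,0]],[[0,0,-2.5],[0,0,0]],[[0,0,-2.5],[0,0,0]],[[0,0,-2.3],[0,0,0]],[[0,0,-2],[0,0,0]],[[0,0,-1.5],[0,0,0]],[[0,0,-1],[0,0,0]],[[0,0,0],[0,0,0]],[[0,0,0],[0,0,0]]]}}

```text
clock: 9.2
tool_pos: [0.5809, -0.2001, 0.0108]
eef_rot: [0.801, 0.599, 0.0, 0.0]
contact_force: [0.6, -0.3, -0.4]
opening: 0.648
finger_force: 0.0
```

Request:
{"fn": "step_arm", "kwargs": {"increments": [[[0,0,0],[0,0,0]],[[0,0,0],[0,0,0]],[[0,0,0],[0,0,0]],[[0,0,0],[0,0,0]],[[0,0,0],[0,0,0]],[[0,0,0],[0,0,0]],[[0,0,0],[0,0,0]],[[0,0,0],[0,0,0]],[[0,0,0],[0,0,0]],[[0,0,0],[0,0,0]]], "fingers": 0, "grip_force": 15}}

```text
clock: 10.2
tool_pos: [0.5807, -0.2001, 0.0107]
eef_rot: [0.801, 0.599, 0.0, 0.0]
contact_force: [0.1, 0.1, 5.5]
opening: 0.309
finger_force: 14.4
```

Request:
{"fn": "step_arm", "kwargs": {"increments": [[[0,0,4],[0,0,0]],[[0,0,4],[0,0,0]],[[0,0,4],[0,0,0]],[[0,0,4],[0,0,0]],[[-0.5,4.5,0],[0,0,0]],[[-0.5,4.5,0],[0,0,0]],[[-0.5,4.5,0],[0,0,0]],[[-0.5,4.5,0],[0,0,0]],[[-0.5,4.5,0],[0,0,0]],[[-0.3,4.5,0],[0,0,0]]]}}

```text
clock: 11.2
tool_pos: [0.5514, 0.0716, 0.1699]
eef_rot: [0.801, 0.599, -0.001, -0.0]
contact_force: [1.4, 0.7, -0.5]
opening: 0.31
finger_force: 14.7
```

Request:
{"fn": "step_arm", "kwargs": {"increments": [[[0,4.4,0],[0,0,0]],[[0,0,0],[0,0,0]],[[0,0,0],[0,0,0]],[[0,0,0],[0,0,0]],[[0,0,0],[0,0,0]],[[0,0,0],[0,0,0]],[[0,0,0],[0,0,0]],[[0,0,0],[0,0,0]],[[0,0,0],[0,0,0]],[[0,0,0],[0,0,0]]]}}

```text
clock: 12.2
tool_pos: [0.5524, 0.1139, 0.1704]
eef_rot: [0.801, 0.599, 0.0, 0.0]
contact_force: [0.1, -0.2, -0.6]
opening: 0.308
finger_force: 14.7
```

```bash
python3 - <<'E'
from h import *
s=r.get_state(); print(np.round(s['q'],2),s['tool_pos'],s['opening'])
snap('wrist','w2'); snap('scene','s2')
cv2.imwrite('pics/c2.png',np.hstack([cv2.resize(cv2.imread('pics/%s.png'%k),(400,300)) for k in('w2','s2')]))
E
```

```text
[-0.4   0.71  0.2   1.83 -0.22  0.62 -0.35] [0.5524457  0.11389444 0.17035966] 0.30848443163011563
```

View pics/c2.png

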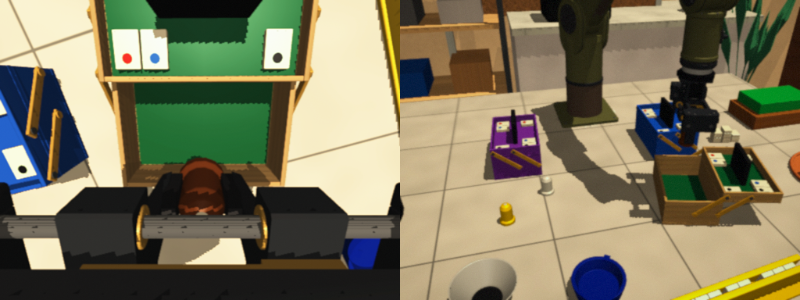

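The left half shows the walnut marker held at (200,185) over the green compartment. The right half shows the tray level beside the box. Lowering now.

Request:
{"fn": "step_arm", "kwargs": {"increments": [[[0,0,-2.5],[0,0,0]],[[0,0,-2.5],[0,0,0]],[[0,0,-2.5],[0,0,0]],[[0,0,-2.2],[0,0,0]],[[0,0,-2],[0,0,0]],[[0,0,-1.5],[0,0,0]],[[0,0,-1],[0,0,0]],[[0,0,-0.7],[0,0,0]],[[0,0,0],[0,0,0]],[[0,0,0],[0,0,0]]]}}

```text
clock: 13.3
tool_pos: [0.5529, 0.114, 0.0218]
eef_rot: [0.801, 0.599, 0.0, 0.0]
contact_force: [-0.3, 0.2, -0.6]
opening: 0.312
finger_force: 14.7
```

Request:
{"fn": "step_arm", "kwargs": {"increments": [[[0,0,0],[0,0,0]],[[0,0,0],[0,0,0]],[[0,0,0],[0,0,0]],[[0,0,0],[0,0,0]],[[0,0,0],[0,0,0]],[[0,0,0],[0,0,0]],[[0,0,0],[0,0,0]],[[0,0,0],[0,0,0]],[[0,0,0],[0,0,0]],[[0,0,0],[0,0,0]]], "fingers": 0.65}}

```text
clock: 14.3
tool_pos: [0.5524, 0.1139, 0.0213]
eef_rot: [0.801, 0.599, 0.0, 0.0]
contact_force: [-0.0, -0.4, -0.4]
opening: 0.652
finger_force: 0.0
```

Request:
{"fn": "step_arm", "kwargs": {"increments": [[[0,0,2],[0,0,0]],[[0,0,3],[0,0,0]],[[0,0,4],[0,0,0]],[[0,0,4],[0,0,0]],[[0,0,4],[0,0,0]],[[0,0,3],[0,0,0]],[[0,0,0],[0,0,0]],[[0,0,0],[0,0,0]],[[0,0,0],[0,0,0]],[[0,0,0],[0,0,0]]]}}

```text
clock: 15.3
tool_pos: [0.5515, 0.1138, 0.2199]
eef_rot: [0.801, 0.599, -0.001, -0.001]
contact_force: [-0.2, 0.2, -1.1]
opening: 0.65
finger_force: 0.0
```

```bash
python3 - <<'E'
from h import *
s=r.get_state(); print(s['tool_pos'],s['eef_rot'])
snap('wrist','w3'); p,W=world('w3'); z=W[...,2]
d=np.hypot(W[...,0]-.553,W[...,1]-.114); m=(z>.02)&(z<.075)&(d<.04); q=W[m]
print(m.sum(),np.median(q,0),q.min(0),q.max(0),p[m].mean(0))
E
```

```text
[0.55147245 0.11379388 0.21985765] [ 8.00675757e-01  5.99096036e-01 -1.39686056e-03 -5.65838844e-04]
477 [0.55389918 0.11853937 0.05128938] [0.53893698 0.10072418 0.02115952] [0.56622418 0.12812406 0.05708195] [85.3836478  38.77987421 16.24947589]
```

View pics/w3.png

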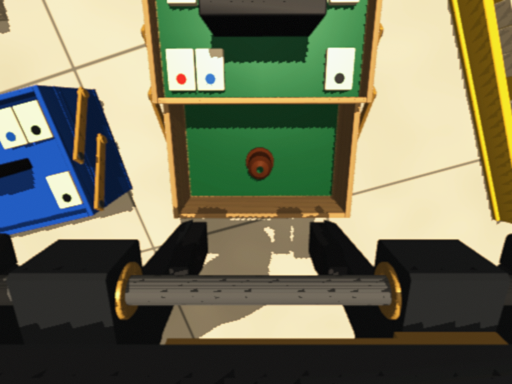

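The walnut marker stands upright in the compartment at (260,163), and its tip is 57 mm above the table. Going back to the tray handle with the gripper turned +90°.

Request:
{"fn": "step_arm", "kwargs": {"increments": [[[0.39,1.29,0],[0,0,8.5]],[[0.39,1.29,0],[0,0,8.5]],[[0.39,1.29,0],[0,0,8.5]],[[0.39,1.29,0],[0,0,8.5]],[[0.39,1.29,0],[0,0,8.5]],[[0.39,1.29,0],[0,0,8.5]],[[0.39,1.29,0],[0,0,8.5]],[[0.39,1.29,0],[0,0,8.5]],[[0.39,1.29,0],[0,0,8.5]],[[0.39,1.29,0],[0,0,8.5]]]}}

```text
clock: 16.35
tool_pos: [0.5912, 0.2431, 0.2202]
eef_rot: [0.183, 0.983, -0.0, -0.001]
contact_force: [0.3, -0.2, -0.3]
opening: 0.655
finger_force: 0.0
```

Request:
{"fn": "step_arm", "kwargs": {"increments": [[[0,0,0],[0,0,5]],[[0,0,0],[0,0,0]],[[0,0,0],[0,0,0]],[[0,0,0],[0,0,0]],[[0,0,0],[0,0,0]],[[0,0,0],[0,0,0]],[[0,0,0],[0,0,0]],[[0,0,0],[0,0,0]],[[0,0,0],[0,0,0]],[[0,0,0],[0,0,0]]]}}

```text
clock: 17.35
tool_pos: [0.5914, 0.2429, 0.2213]
eef_rot: [0.143, 0.99, 0.0, 0.0]
contact_force: [-0.1, -0.0, 1.3]
opening: 0.652
finger_force: 0.0
```

Request:
{"fn": "step_arm", "kwargs": {"increments": [[[0,0,-2.5],[0,0,0]],[[0,0,-2.5],[0,0,0]],[[0,0,-2.5],[0,0,0]],[[0,0,-2],[0,0,0]],[[0,0,-1.2],[0,0,0]],[[0,0,-0.6],[0,0,0]],[[0,0,0],[0,0,0]],[[0,0,0],[0,0,0]],[[0,0,0],[0,0,0]],[[0,0,0],[0,0,0]]]}}

```text
clock: 18.35
tool_pos: [0.592, 0.2431, 0.1092]
eef_rot: [0.143, 0.99, 0.0, 0.001]
contact_force: [-0.6, 0.2, 0.3]
opening: 0.652
finger_force: 0.0
```

Request:
{"fn": "step_arm", "kwargs": {"increments": [[[0,0,0],[0,0,0]],[[0,0,0],[0,0,0]],[[0,0,0],[0,0,0]],[[0,0,0],[0,0,0]],[[0,0,0],[0,0,0]],[[0,0,0],[0,0,0]],[[0,0,0],[0,0,0]],[[0,0,0],[0,0,0]],[[0,0,0],[0,0,0]],[[0,0,0],[0,0,0]]], "fingers": 0, "grip_force": 25}}

```text
clock: 19.35
tool_pos: [0.5918, 0.244, 0.1086]
eef_rot: [0.142, 0.99, 0.001, 0.0]
contact_force: [0.7, 3.8, 0.4]
opening: 0.135
finger_force: 25.0
```

Request:
{"fn": "step_arm", "kwargs": {"increments": [[[-0.13,-0.45,0.54],[0,0,0]],[[-0.15,-0.5,0.49],[0,0,0]],[[-0.16,-0.54,0.44],[0,0,0]],[[-0.17,-0.57,0.39],[0,0,0]],[[-0.18,-0.61,0.34],[0,0,0]],[[-0.19,-0.63,0.28],[0,0,0]],[[-0.19,-0.65,0.22],[0,0,0]],[[-0.2,-0.67,0.16],[0,0,0]],[[-0.2,-0.68,0.09],[0,0,0]],[[-0.2,-0.69,0.03],[0,0,0]]]}}

```text
clock: 20.35
tool_pos: [0.5736, 0.1816, 0.1383]
eef_rot: [0.143, 0.99, -0.0, 0.0]
contact_force: [1.9, 2.0, 0.4]
opening: 0.135
finger_force: 25.0
```

Request:
{"fn": "step_arm", "kwargs": {"increments": [[[-0.2,-0.69,-0.03],[0,0,0]],[[-0.2,-0.68,-0.1],[0,0,0]],[[-0.2,-0.67,-0.16],[0,0,0]],[[-0.19,-0.65,-0.22],[0,0,0]],[[-0.18,-0.63,-0.28],[0,0,0]],[[-0.18,-0.6,-0.34],[0,0,0]],[[-0.17,-0.57,-0.39],[0,0,0]],[[-0.16,-0.54,-0.45],[0,0,0]],[[-0.15,-0.5,-0.49],[0,0,0]],[[-0.13,-0.45,-0.54],[0,0,0]]]}}

```text
clock: 21.35
tool_pos: [0.5569, 0.1239, 0.1079]
eef_rot: [0.142, 0.99, 0.001, 0.001]
contact_force: [4.2, 10.6, 14.6]
opening: 0.138
finger_force: 25.0
```

Request:
{"fn": "step_arm", "kwargs": {"increments": [[[0,0,0],[0,0,0]],[[0,0,0],[0,0,0]],[[0,0,0],[0,0,0]],[[0,0,0],[0,0,0]],[[0,0,0],[0,0,0]],[[0,0,0],[0,0,0]],[[0,0,0],[0,0,0]],[[0,0,0],[0,0,0]],[[0,0,0],[0,0,0]],[[0,0,0],[0,0,0]]], "fingers": 0.65}}

```text
clock: 22.35
tool_pos: [0.5561, 0.1232, 0.1081]
eef_rot: [0.143, 0.99, 0.0, -0.0]
contact_force: [-0.1, -0.7, -0.2]
opening: 0.651
finger_force: 0.0
```

Request:
{"fn": "step_arm", "kwargs": {"increments": [[[0,0,2],[0,0,0]],[[0,0,3],[0,0,0]],[[0,0,4],[0,0,0]],[[0,0,4],[0,0,0]],[[-2,2.5,1],[0,0,0]],[[-3,4,0],[0,0,0]],[[-3,4,0],[0,0,0]],[[-3,4,0],[0,0,0]],[[-3,4,0],[0,0,0]],[[0,0,0],[0,0,0]]]}}

```text
clock: 23.35
tool_pos: [0.4103, 0.3159, 0.2486]
eef_rot: [0.136, 0.991, 0.002, -0.002]
contact_force: [0.5, 0.2, 0.1]
opening: 0.652
finger_force: 0.0
```

```bash
python3 - <<'E'
from h import *
snap('top','t4'); snap('scene','s4'); p,W=world('s4'); z=W[...,2]
M=np.zeros(z.shape,bool); M[165:300,320:430]=1
m=M&(z>.115)&(z<.16); q=W[m]; print('fin',m.sum(),q.mean(0),q.max(0),cv2.minAreaRect(q[:,:2].astype(np.float32)) if len(q) else 0)
E
```

```text
fin 386 [0.56678435 0.11785248 0.13293594] [0.60302761 0.13775446 0.14259903] ((0.558083176612854, 0.12226780503988266), (0.012554715387523174, 0.09167063236236572), 74.11497497558594)
```

View pics/s4.png

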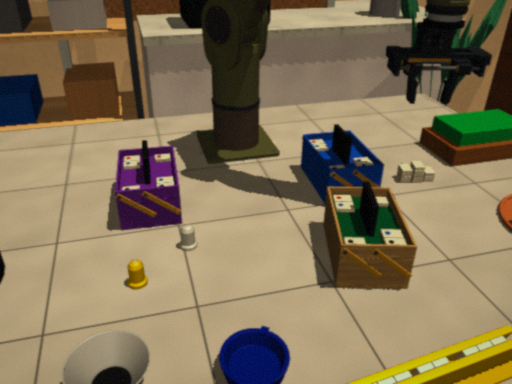

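The tray is shut: the fin at (368,208) is back where it started, with its top at 0.1426 m. The walnut marker is gone from the table, and the gripper is clear of everything.

```bash
python3 -c "
from plant import r
print(r.finish_job())"
```

```text
the job is handed in; nothing more can be done
None
```

I swung the tray fully open, stood the walnut marker in the compartment, shut the tray again and handed the job in at about 23.5 s; no verdict was returned.

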